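Make up two microscopy kits

TASK

Make up the two kits for the microscopy class. The blue carrier gets the white slide box and the amber bottle; the yellow carrier gets the red slide box and the steel microscope objective: slide each slide box lengthwise fully home under its carrier's low shelf, and stand the bottle or the objective upright in the carrier's square well. Leave the green bottle, the wash bottle and the petri dish where they stand.

Things in the scene. Friction and masses are not known exactly. Their poses are not given: they have to be found in the camera images.
- blue_carrier: Blue carrier, fixed: deck 180 (x) by 170 (y), 8 thick (mm); origin under its centre; x to its far, shelf end. Left lane, centre y=+38: aluminium shelf over x 40 to 88, underside z=34, top z=38; between side walls y 12 to 64; back stop x=84; open in front. Box fully home: middle at x=42, about half sticks out. Right half: white square rim = well, 52 inside, 6 high, centre x=-30, y=-48.
- yellow_carrier: Yellow carrier, the same in every size as the blue one (deck 180 by 170 mm, top at z=8 mm; shelf lane on the left, y=+38 mm; well centre x=-30, y=-48 mm), fixed to the bench. Origin at the centre of its underside; x points to its shelf end, away from the robot give or take 0.25 rad, y to its left.
- white_slidebox: Slide box (closed flat case for microscope slides), white with a paper label on top, 84 mm long (x) by 34 mm wide (y) by 18 mm high, about 60 g, lying flat; origin at the centre of its underside; both ends are alike.
- red_slidebox: Slide box (closed flat case for microscope slides), red with a paper label on top, 84 mm long (x) by 34 mm wide (y) by 18 mm high, about 60 g, lying flat; origin at the centre of its underside; both ends are alike.
- amber_bottle: Small round glass bottle, amber-brown with a black cap, standing upright: 34 mm diameter, 75 mm tall, straight-sided up to 45 mm, then narrowing to the cap, about 90 g; origin at the centre of its underside, z up its axis.
- objective: Microscope objective, bright steel barrel with a black band, standing nose up: barrel 29 mm diameter and 36 mm high, then a dark stepped nose with a brass tip up to 48 mm; about 110 g; origin at the centre of its underside, z up its axis.
- green_bottle: Small round glass bottle, green with a white cap, standing upright: 34 mm diameter, 75 mm tall, straight-sided up to 45 mm, then narrowing to the cap, about 90 g; origin at the centre of its underside, z up its axis. Belongs to no kit: leave it alone.
- wash_bottle: White wash bottle with a bent spout, 64 mm diameter, 170 mm tall, origin at the centre of its underside. Leave it alone.
- petri_dish: Closed petri dish, clear with a green disc of medium, 60 mm diameter, 14 mm high, origin at the centre of its underside. Leave it alone.
There are look-alikes about, which are no part of the job. Several things have the shape of the yellow_carrier; the one meant has the colours described above. Of the things that look like the objective, the smaller one is meant.

How it is judged:
By the outcome, as a careful person would: the job done as asked, in the order asked, and still so for the second after the job is handed in, with the robot touching nothing.
It also fails if it takes over 106 s, if anything falls off the work surface, if the arm or the gripper's body presses on something with over 40 N, if the wrist force passes 120 N, or if a joint passes its speed limit or range.

ROBOT

A 6-joint arm with a two-finger parallel gripper is mounted at the origin on the work surface. World frame = base frame: x ahead of the robot, y to its left, z up, the work surface at z = 0. Lengths are in m, angles in degrees, forces in N, time in s.
With the tool pointing down it reaches from about 0.3 to 0.75 m from the base axis. Payload 8.5 kg.
Tool frame: the origin (TCP) lies at the very end of the fingers, on their centre line; the grasp point (between the pads) lies 19 mm behind it (env.grasp_offset is the distance from the TCP to the grasp point, in m); y points along the fingers, z is the direction in which the jaws open and shut, and the axes are right-handed (so a half turn about y gives the same grasp; the last joint's range is limited). The gripper opens to 85 mm and grips with 20 to 120 N. Pads are 22 mm wide; open, the fingers measure 114 mm over their backs; the gripper's body (76 mm by 85 mm) begins 54 mm behind the grasp point. The pads swing forward as they close: fully open they stand 13 mm farther back than shut.
Start: joints at [-12.336, 21.807, 74.336, -0, 83.858, -12.336], TCP at [0.55, 0, 0.231] pointing down, gripper open.
Joint ranges: [-178.18, 178.18], [-50.72, 133.34], [12.68, 142.11], [-81.47, 261.47], [9.98, 163.14], [-165.26, 165.26]. Speed limits (degrees/s): [136.94, 136.94, 180, 180, 180, 180].

INTERFACE

Orientations are given as a 3x3 rotation matrix whose columns are the frame's x, y, z axes.
In Python, from rig import env gives the robot as it stands. The module is installed in compiled form; this text tells all that it offers.
- The arm moves only by the shell command python3 -m pendant 'ROWS' [FORCE]. ROWS is JSON, a list of rows, each a list of 3 entries, a list of its own where there are three numbers: the shift along the world's x, y, z as a fraction of full scale, then the turn about the world's z as a fraction of full scale, then the opening, from 0 (shut) to 1 (fully open). A call has 1 to 12 rows; each row shifts and turns the commanded pose from where the row before left it; what a row does not reach is not made up. Full scale, the value 1, is 30 mm for a shift and 5 degrees for a turn. A row lasts 1/12 s, in which the tool goes at most 41.7 mm and 7.16 degrees, less where a joint would pass 70% of its speed; a pose out of reach is approached as far as the arm can. A call with a number of a shift or a turn outside -1 to 1 is refused whole. A call with a gripper value outside its range is refused whole. The fingers move at their own pace and stop on an object; FORCE is the grip in N (left out, the last holds). Time passes only in rows, so rows that do not move let the fingers close. It gives the time, the measured TCP pose, the force and the opening at its end, in the units of the state.
- env.observe(): the state, without advancing time (a new reading comes with each control period).
- env.get_image(name): name is "scene" or "side" or "wrist"; returns (picture, depth): 420x560x3 uint8, red, green, blue; 420x560 float32, m along the optical axis (not along the pixel's ray), 0 where there is no reading.
- env.camera_model(name): a dict with "camera_matrix" (3x3 intrinsics, pixels), "R" (3x3) and "t" (3): a world point X has camera coordinates R X + t; the wrist camera has in their place "tool_from_camera" (4x4, takes a point from camera to tool coordinates, whose origin is the TCP and whose axes are the tool frame's). Camera axes: x right, y down, z forward; pixel columns grow to the right and rows downward; lengths in m; the calibration is good to about 2 mm. A picture is of the moment at which its call begins: read the wrist's pose just before it. camera_model takes no time and is no camera call.
- env.close_job(): hands the job in, once; it reports no verdict.
The state is a dict: "time_s": time; "q": joint angles; "qvel": joint speeds; "joint_efforts": joint torques, N m; "position": TCP position; "tool_rot": TCP orientation; "ft_force": force on the tool from outside, world axes, zero at the start; "wrist_torque": the same for the moment, N m; "grip_width": finger opening in m.
Only numpy, scipy, OpenCV 4.12 (cv2) and the standard library are available. Lean on these libraries where they do the work, as an engineer would, in place of code of your own. Each camera call takes 0.05 s, during which the arm holds its last target.

## Working session

There is one attempt and no reset: what is moved stays moved. The work goes in short steps, Python scripts to look and compute and a shell command to move; the robot and the scene stay as the last step left them, time stands still between calls to the robot, and variables do not carry over. Pictures are saved under pics/ and viewed, and the job is handed in when it is done.

```bash
mkdir -p pics; python3 - <<'E'
from rig import env
import cv2,numpy as np
s=env.observe();print(s)
for n in["scene","side","wrist"]:
    im,d=env.get_image(n);cv2.imwrite(f"pics/{n}0.png",im[:,:,::-1]);np.save(f"pics/{n}0d.npy",d)
    print(n,env.camera_model(n), (d>0).mean())
E
```

```text
{'time_s': 0.0, 'q': array([-1.23337095e+01,  2.18420674e+01,  7.43864110e+01, -1.32345651e-03,
        8.38567749e+01, -1.23335354e+01]), 'qvel': array([ 0.04441195, -0.02435601,  0.06360665, -0.00056326,  0.10754837,
       -0.05559873]), 'joint_efforts': array([-1.00240642e-03, -4.48466885e+01, -2.31285810e+01, -2.87182611e-04,
        4.73836102e-03,  1.77242771e-05]), 'position': array([5.49702510e-01, 7.65456836e-05, 2.30691921e-01]), 'tool_rot': array([[-7.65226745e-07, -1.45851461e-03,  9.99998936e-01],
       [-9.99999956e-01,  2.95398022e-04, -3.34384735e-07],
       [-2.95397221e-04, -9.99998893e-01, -1.45851478e-03]]), 'ft_force': array([ 0.42480074, -0.41127487, -0.10876976]), 'wrist_torque': array([ 0.00335185, -0.02530399,  0.04083358]), 'grip_width': 0.08531000927639337}
scene {'camera_matrix': array([[513.52463969,   0.        , 276.5146635 ],
       [  0.        , 513.52463969, 198.62792597],
       [  0.        ,   0.        ,   1.        ]]), 'R': array([[ 6.25596024e-01,  7.80147148e-01,  2.06637356e-04],
       [ 4.69769392e-01, -3.76494190e-01, -7.98479082e-01]
[... 396 characters left out ...]
808, -0.85328521],
       [ 0.56744688,  0.63738387, -0.52129247]]), 't': array([-0.43114402,  0.28623882,  0.98369681])} 0.9960501700680272
wrist {'camera_matrix': array([[378.46864026,   0.        , 282.64000078],
       [  0.        , 378.46864026, 205.98804764],
       [  0.        ,   0.        ,   1.        ]]), 'tool_from_camera': array([[-1.32103626e-04,  9.61618093e-01,  2.74391374e-01,
        -6.92766052e-02],
       [ 4.27796870e-04, -2.74391297e-01,  9.61618029e-01,
        -1.43141499e-01],
       [ 9.99999900e-01,  2.44417000e-04, -3.75129125e-04,
        -8.06081142e-04],
       [ 0.00000000e+00,  0.00000000e+00,  0.00000000e+00,
         1.00000000e+00]])} 0.9962117346938776
```

View pics/scene0.png

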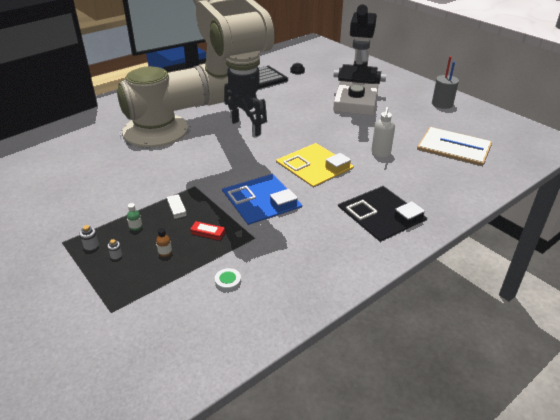

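View pics/side0.png

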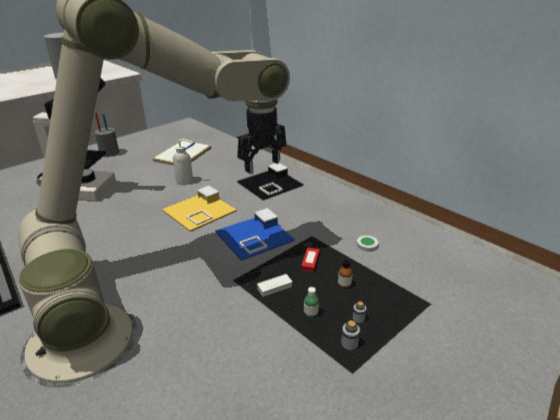

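View pics/wrist0.png

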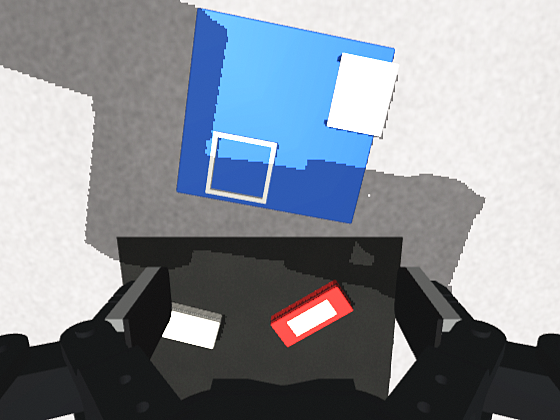

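Scene view: the blue carrier is at (262,198) and the yellow one at (315,163). The black carrier at (383,212) is a look-alike and the wrong colour. The white box is at (177,206), the red box at (207,231), the amber bottle at (164,243) and the green bottle at (133,215). There are two objectives, at (89,238) and (114,249). I'll measure all of these, including the objective sizes.

```bash
cat > h.py <<'E'
from rig import env
import cv2,numpy as np
def cam(n,st=None):
    m=env.camera_model(n);K=m["camera_matrix"]
    if n!="wrist": R=m["R"].T; c=-R@m["t"]
    else:
        T=m["tool_from_camera"];Rt=st["tool_rot"];R=Rt@T[:3,:3];c=Rt@T[:3,3]+st["position"]
    return K,R,c
def ray(C,uv,z):
    K,R,c=C;uv=np.atleast_2d(np.asarray(uv,float));p=np.c_[uv,np.ones(len(uv))]@np.linalg.inv(K).T@R.T
    return c+p*((z-c[2])/p[:,2])[:,None]
def pts(C,d):
    K,R,c=C;v,u=np.mgrid[:d.shape[0],:d.shape[1]]
    p=np.stack([u,v,np.ones_like(u)],-1)@np.linalg.inv(K).T*d[...,None]
    return p@R.T+c
def proj(C,X):
    K,R,c=C;p=(np.atleast_2d(X)-c)@R@K.T;return p[:,:2]/p[:,2:]
def blobs(mask,amin=25):
    n,l,s,c=cv2.connectedComponentsWithStats(mask.astype(np.uint8));return [(l==i,s[i],c[i]) for i in range(1,n) if s[i,4]>=amin]
def snap(n,tag):
    st=env.observe();im,d=env.get_image(n);cv2.imwrite(f"pics/{n}_{tag}.png",im[:,:,::-1]);return st,im,d
E
python3 - <<'E'
from h import *
for n in["scene","side"]:
    im=cv2.imread(f"pics/{n}0.png");d=np.load(f"pics/{n}0d.npy");C=cam(n);P=pts(C,d)
    hsv=cv2.cvtColor(im,cv2.COLOR_BGR2HSV);H,S,V=[hsv[...,i].astype(int) for i in range(3)]
    print(n)
    for nm,m in dict(blue=(abs(H-112)<10)&(S>150)&(V>60),yellow=(abs(H-24)<6)&(S>150)&(V>80),red=((H<5)|(H>175))&(S>150)&(V>60),orange=(H>5)&(H<18)&(S>120)&(V>50),green=(abs(H-70)<20)&(S>90)&(V>40)).items():
        for b,s,c in blobs(m,12):
            q=P[b]; print(nm,s,c.round(),'med',np.median(q,0).round(3),'zmax',np.percentile(q[:,2],95).round(3))
            if nm in('blue','yellow','red') and s[4]>80:
                z={'blue':.008,'yellow':.008,'red':.018}[nm]
                cn=max(cv2.findContours(b.astype(np.uint8),0,1)[0],key=len)[:,0]
                w=ray(C,cn,z)[:,:2].astype(np.float32)*1000
                print('   rect',cv2.minAreaRect(w))
    # heights map: things above table 
    m=(P[...,2]>.012)&(P[...,0]>.25)&(P[...,0]<.8)&(abs(P[...,1])<.6)&(d>0)
    for b,s,c in blobs(m,20):
        q=P[b];print('obj',s,c.round(),'med',np.median(q,0).round(3),'zmax',np.percentile(q[:,2],97).round(3),'ext',np.ptp(np.percentile(q,[5,95],axis=0),axis=0).round(3))
E
```

```text
scene
blue [147  46  38  22 581] [167.  57.] med [-0.809  0.457 -0.093] zmax -0.082
   rect ((-549.304443359375, 348.64630126953125), (168.95704650878906, 231.8970489501953), 64.58475494384766)
blue [198  48   8  11  60] [201.  54.] med [-0.714  0.626 -0.094] zmax -0.082
blue [ 223  175   78   49 1589] [262. 199.] med [0.563 0.04  0.007] zmax 0.019
   rect ((552.5939331054688, 41.9766731262207), (168.11395263671875, 179.4308624267578), 79.31327056884766)
blue [232 189  19  11 126] [241. 194.] med [0.506 0.006 0.007] zmax 0.011
   rect ((507.8880615234375, 6.155673980712891), (44.03718566894531, 40.32251739501953), 81.59690856933594)
yellow [ 277  144   76   42 1204] [316. 165.] med [0.534 0.283 0.007] zmax 0.02
   rect ((517.857177734375, 278.7533874511719), (168.55081176757812, 176.24302673339844), 89.60498046875)
yellow [289 158  16   9  83] [296. 162.] med [0.477 0.241 0.007] zmax 0.01
   rect ((476.27642822265625, 239.9810791015625), (38.36324691772461, 37.43162155151367), 89.11917114257812)
red [191 221  34  19 287] [208. 232.] med [ 0.595 -0.164  0.014] zmax 0.02
   rect ((589.
[... 4112 characters left out ...]
.004]
obj [239 241  14  12  30] [245. 247.] med [0.483 0.015 0.013] zmax 0.015 ext [0.018 0.056 0.003]
obj [301 248  18  22 253] [310. 258.] med [ 0.576 -0.159  0.017] zmax 0.02 ext [0.069 0.055 0.006]
obj [338 260  14  26 276] [345. 274.] med [ 0.568 -0.287  0.043] zmax 0.075 ext [0.022 0.024 0.059]
obj [257 275  35  18 338] [274. 283.] med [ 0.435 -0.17   0.017] zmax 0.02 ext [0.073 0.04  0.006]
obj [304 287  15  28 324] [311. 302.] med [ 0.431 -0.3    0.045] zmax 0.075 ext [0.023 0.023 0.059]
obj [353 302  13  18 185] [359. 311.] med [ 0.501 -0.385  0.033] zmax 0.048 ext [0.02  0.022 0.033]
obj [341 321  19  26 377] [350. 334.] med [ 0.424 -0.421  0.044] zmax 0.062 ext [0.025 0.028 0.047]
```

```bash
python3 - <<'E'
import cv2,numpy as np
a=cv2.resize(cv2.imread('pics/scene0.png')[185:270,60:260],None,fx=4,fy=4,interpolation=2)
cv2.imwrite('pics/cropA.png',a)
a=cv2.resize(cv2.imread('pics/side0.png')[235:360,230:430],None,fx=4,fy=4,interpolation=2)
cv2.imwrite('pics/cropB.png',a)
E
```

```text
(no output)
```

View pics/cropA.png

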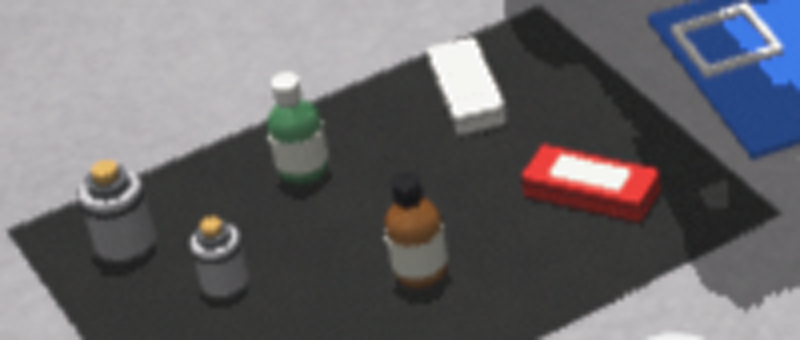

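View pics/cropB.png

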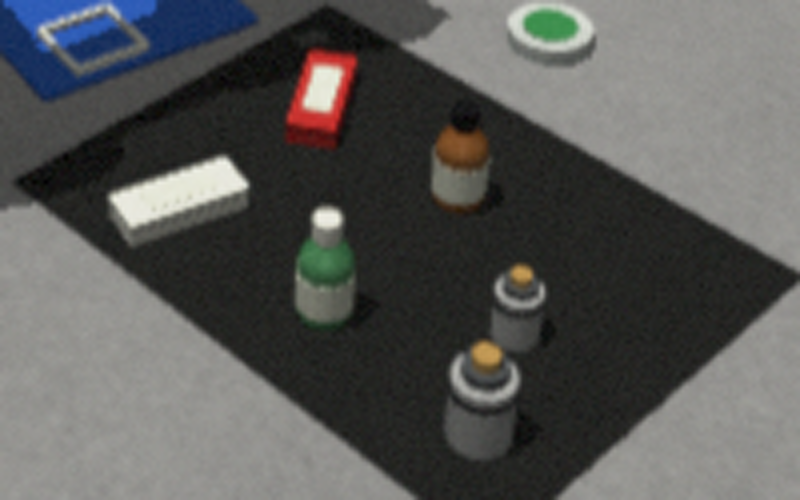

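The crops confirm the choice. The objective at scene (114,249) is 49 mm tall and matches the 48 mm description. The one at (89,238) is 62 mm tall, so it's the look-alike. Next I'll refine the poses.

```bash
python3 - <<'E'
from h import *
st=env.observe()
rough=dict(white=(.44,-.17,.018,.06),red=(.578,-.16,.018,.06),amber=(.578,-.283,.075,.03),green=(.44,-.297,.075,.03),obj=(.51,-.38,.048,.025),big=(.435,-.416,.062,.028),bshelf=(.62,.064,.038,.05),yshelf=(.58,.312,.038,.05))
for n in["scene","side","wrist"]:
    C=cam(n,st);d=np.load(f"pics/{n}0d.npy");P=pts(C,d);print(n)
    for k,(x,y,z,r) in rough.items():
        m=(np.hypot(P[...,0]-x,P[...,1]-y)<r)&(abs(P[...,2]-z)<(.004 if z<.04 else .006))&(d>0)
        if m.sum()<12: continue
        q=P[m]
        if z<.04:
            v,u=np.nonzero(m); w=ray(C,np.c_[u,v],z)[:,:2].astype(np.float32)*1000
            R=cv2.minAreaRect(w); print(k,[np.round(a,1) for a in R],m.sum(),np.median(q[:,2]).round(4))
        else: print(k,q[:,:2].mean(0).round(4),((q[:,:2].min(0)+q[:,:2].max(0))/2).round(4),m.sum())
C=cam("wrist",st);im=cv2.imread("pics/wrist0.png");hsv=cv2.cvtColor(im,cv2.COLOR_BGR2HSV);H,S,V=[hsv[...,i].astype(int) for i in range(3)]
m=(abs(H-110)<14)&(S>120)&(V>60)
b=max(blobs(m),key=lambda t:t[1][4])[0]
cn=max(cv2.findContours(b.astype(np.uint8),0,1)[0],key=len)[:,0]
print(cv2.minAreaRect(ray(C,cn,.008)[:,:2].astype(np.float32)*1000))
m=(V>180)&(S<60);m[:130]=0;m[210:]=0;m[:,:200]=0;m[:,280:]=0
b=max(blobs(m),key=lambda t:t[1][4])[0];cn=max(cv2.findContours(b.astype(np.uint8),0,1)[0],key=len)[:,0]
print('well rim',cv2.minAreaRect(ray(C,cn,.014)[:,:2].astype(np.float32)*1000))
E
```

```text
scene
white [array([ 442.2, -169.8]), array([34.2, 89.9]), np.float64(75.0)] 233 0.0174
red [array([ 584.1, -158. ]), array([85.5, 38.4]), np.float64(34.1)] 287 0.0173
amber [ 0.5793 -0.2819] [ 0.5782 -0.281 ] 37
green [ 0.4419 -0.2945] [ 0.4407 -0.2947] 32
obj [ 0.5105 -0.3833] [ 0.5115 -0.3836] 24
big [ 0.4363 -0.4159] [ 0.4383 -0.4153] 33
bshelf [array([620. ,  69.4]), array([60.7, 51.8]), np.float64(79.3)] 232 0.0373
yshelf [array([578.9, 316.8]), array([67. , 52.9]), np.float64(89.4)] 173 0.0372
side
white [array([ 434.7, -169.6]), array([36.7, 84.9]), np.float64(74.3)] 305 0.0173
red [array([ 578. , -158.1]), array([87. , 34.2]), np.float64(33.0)] 245 0.0174
amber [ 0.5745 -0.2814] [ 0.5749 -0.2803] 34
green [ 0.4374 -0.2942] [ 0.4378 -0.2936] 43
obj [ 0.506  -0.3819] [ 0.506  -0.3827] 27
big [ 0.4316 -0.4153] [ 0.4321 -0.4151] 44
bshelf [array([614.6,  68.3]), array([64.9, 50.9]), np.float64(80.2)] 177 0.0373
yshelf [array([572.6, 318.7]), array([51.4, 65. ]), np.float64(0.8)] 135 0.037
wrist
white [array([ 449.9, -168.2]), array([37.8, 56.8]), np.float64(74.0)] 1468 0.0186
red [array([ 578.8, -153.3]), array([84.9, 36.7]), np.float64(33.1)] 2335 0.0186
bshelf [array([615.7,  72. ]), array([60.1, 48.6]), np.float64(79.2)] 4186 0.0385
((545.97314453125, 46.170833587646484), (168.67767333984375, 179.23269653320312), 79.26641082763672)
well rim ((507.63946533203125, 4.628879547119141), (60.7885627746582, 60.7332878112793), 79.30359649658203)
```

```bash
python3 -m pendant '[[[-0.36,-0.45,-0.25],1,1],[[-0.36,-0.45,-0.25],1,1],[[-0.36,-0.45,-0.25],1,1],[[-0.36,-0.45,-0.25],1,1],[[-0.36,-0.45,-0.25],1,1],[[-0.36,-0.45,-0.25],1,1],[[-0.36,-0.45,-0.25],1,1],[[-0.36,-0.45,-0.25],1,1],[[-0.36,-0.45,-0.25],1,1],[[-0.36,-0.45,-0.25],1,1],[[-0.36,-0.45,-0.25],1,1],[[-0.36,-0.45,-0.25],1,1]]' && python3 -m pendant '[[[0,0,0],1,1],[[0,0,0],1,1],[[0,0,0],1,1],[[0,0,0],0,1],[[0,0,0],0,1]]'
cat >> h.py <<'E'
def jaw(st):
    z=st["tool_rot"][:,2];return np.degrees(np.arctan2(z[1],z[0]))
E
python3 - <<'E'
from h import *
st,im,d=snap("wrist","w1");print(st["position"],jaw(st))
C=cam("wrist",st);P=pts(C,d)
m=(abs(P[...,2]-.018)<.004)&(d>0)&(np.hypot(P[...,0]-.44,P[...,1]+.168)<.065)
b=max(blobs(m),key=lambda t:t[1][4])[0];v,u=np.nonzero(b)
print(cv2.minAreaRect(ray(C,np.c_[u,v],.018)[:,:2].astype(np.float32)*1000),np.median(P[b][:,2]),b.sum())
E
```

```text
time_s: 1.15
position: [0.4197, -0.1625, 0.1409]
tool_rot: [[0.868, -0.0, 0.496], [-0.496, 0.0, 0.868], [-0.0, -1.0, -0.0]]
ft_force: [-0.2, -0.1, 0.2]
grip_width: 0.0855
time_s: 1.57
position: [0.4203, -0.162, 0.1412]
tool_rot: [[0.965, -0.0, 0.261], [-0.261, 0.0, 0.965], [-0.0, -1.0, 0.0]]
ft_force: [-0.0, -0.4, -0.1]
grip_width: 0.0856
[ 0.42034199 -0.16195962  0.14124557] 74.84959901469489
((434.965087890625, -166.4750213623047), (33.42781066894531, 84.50822448730469), 73.91931915283203) 0.01852951104805836 4952
```

View pics/wrist_w1.png

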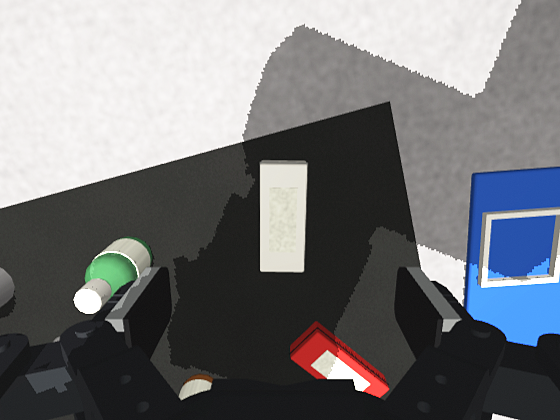

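The wrist view shows the white box centred at pixel (283,217). It measures 84.5×33.4 mm at height 18.5 mm, so the fit is good. I'll descend on its robot-side half.

```bash
python3 -m pendant '[[[-0.09,0.02,-0.3],-0.2,0.6],[[0,0,-0.8],0,0.6],[[0,0,-0.8],0,0.6],[[0,0,-0.8],0,0.6],[[0,0,-0.8],0,0.6],[[0,0,-0.6],0,0.6],[[0,0,-0.3],0,0.6],[[0,0,0],0,0.6],[[0,0,0],0,0.6]]' 30
python3 - <<'E'
from h import *
st,im,d=snap("wrist","w2");print(st["position"],st["ft_force"],st["grip_width"])
E
```

```text
time_s: 2.37
position: [0.4177, -0.1614, 0.0093]
tool_rot: [[0.961, -0.001, 0.277], [-0.277, 0.0, 0.961], [-0.001, -1.0, 0.0]]
ft_force: [0.3, 0.6, 0.9]
grip_width: 0.0516
[ 0.41772561 -0.16135443  0.00928398] [0.29614136 0.58704766 0.91922863] 0.05162173463063637
```

View pics/wrist_w2.png

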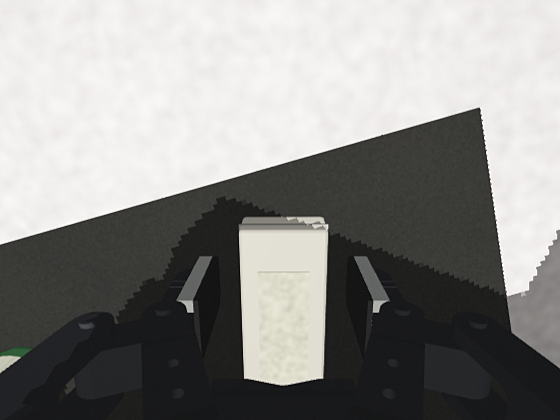

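The box sits centred between the fingers. I'll go down a little further and close.

```bash
python3 -m pendant '[[[0,0,-0.18],0,0.6],[[0,0,0],0,0.3],[[0,0,0],0,0.3],[[0,0,0],0,0.3],[[0,0,0],0,0.3],[[0,0,0],0,0.3],[[0,0,0],0,0.3]]' 30; python3 -m pendant '[[[0,0,0.3],0,0.3],[[0,0,0.8],0,0.3],[[0,0,0.8],0,0.3],[[0,0,0],0,0.3],[[0,0,0],0,0.3]]'
python3 - <<'E'
from h import *
st,im,d=snap("wrist","w3");C=cam("wrist",st);P=pts(C,d)
print(st["position"],jaw(st),st["ft_force"],st["grip_width"])
E
```

```text
time_s: 3.0
position: [0.4178, -0.1615, 0.0043]
tool_rot: [[0.961, 0.0, 0.276], [-0.276, -0.0, 0.961], [0.001, -1.0, -0.0]]
ft_force: [-1.6, 1.1, 6.3]
grip_width: 0.0332
time_s: 3.42
position: [0.418, -0.1617, 0.0615]
tool_rot: [[0.961, 0.002, 0.276], [-0.276, -0.001, 0.961], [0.002, -1.0, -0.001]]
ft_force: [0.5, 0.7, -1.1]
grip_width: 0.0335
[ 0.41802554 -0.16165076  0.06153789] 73.99906947731331 [ 0.52243852  0.70486672 -1.10756706] 0.0335476018420042
```

View pics/wrist_w3.png

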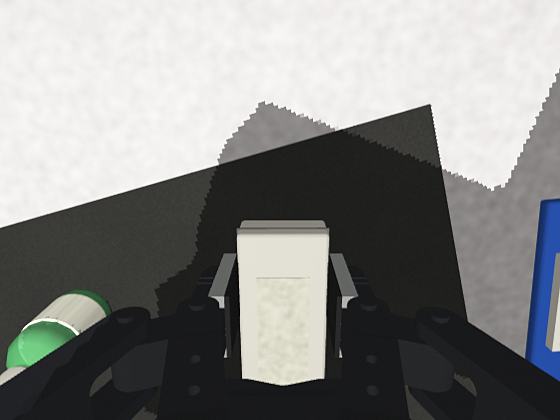

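Box held. The force reading showed the fingertips touching the mat lightly. Moving over to the blue lane.

```bash
python3 -m pendant '[[[0.35,0.84,0.13],0.11,0.3],[[0.35,0.84,0.13],0.11,0.3],[[0.35,0.84,0.13],0.11,0.3],[[0.35,0.84,0.13],0.11,0.3],[[0.35,0.84,0.13],0.11,0.3],[[0.35,0.84,0.13],0.11,0.3],[[0.35,0.84,0.13],0.11,0.3],[[0.35,0.84,0.13],0.11,0.3],[[0.35,0.84,0.13],0.11,0.3],[[0.35,0.84,0.13],0.11,0.3],[[0,0,0],0,0.3],[[0,0,0],0,0.3]]'
python3 - <<'E'
from h import *
st,im,d=snap("wrist","w4");C=cam("wrist",st);P=pts(C,d)
print(st["position"],jaw(st),st["grip_width"])
hsv=cv2.cvtColor(im,cv2.COLOR_RGB2HSV);H,S,V=[hsv[...,i].astype(int) for i in range(3)]
m=(abs(H-110)<14)&(S>120)&(V>60);q=P[m];print(np.median(q,0))
snap("scene","w4");snap("side","w4")
E
```

```text
time_s: 4.47
position: [0.5223, 0.0916, 0.0985]
tool_rot: [[0.984, -0.002, 0.18], [-0.18, 0.0, 0.984], [-0.002, -1.0, -0.0]]
ft_force: [0.4, -0.7, -0.7]
grip_width: 0.0332
[0.52230841 0.09158057 0.0985113 ] 79.62463778613156 0.033212712384336554
[0.50043628 0.04409045 0.00843991]
```

View pics/wrist_w4.png

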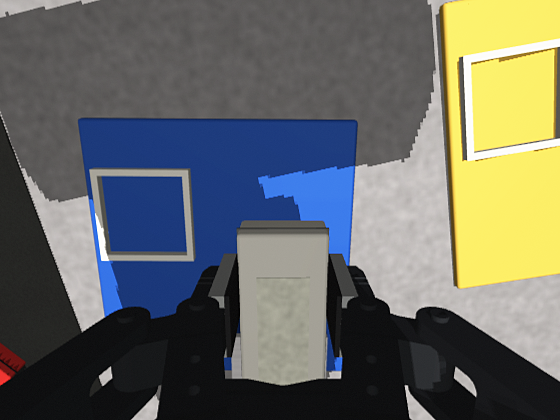

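View pics/scene_w4.png

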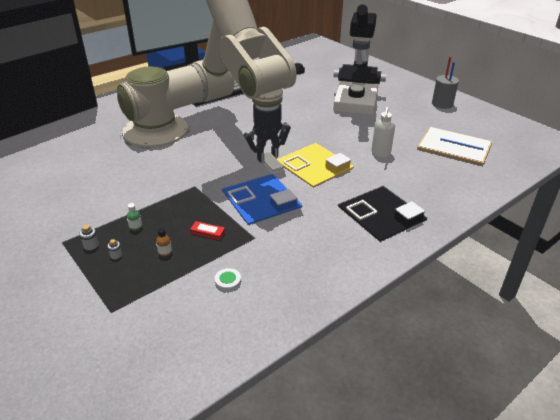

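The wrist view shows the blue well rim at about (142,214), with the deck's front corners at (80,120) and (357,121). I'll refine the carrier pose from these.

```bash
python3 - <<'E'
from h import *
st=env.observe();C=cam("wrist",st);im=cv2.imread("pics/wrist_w4.png");hsv=cv2.cvtColor(im,cv2.COLOR_BGR2HSV);H,S,V=[hsv[...,i].astype(int) for i in range(3)]
m=(S<70)&(V>90);m[:160]=0;m[270:]=0;m[:,:86]=0;m[:,200:]=0
blue=(abs(H-110)<14)&(S>120)
def rect(mask,z):
    b=max(blobs(mask),key=lambda t:t[1][4])[0];cn=max(cv2.findContours(b.astype(np.uint8),0,1)[0],key=len)[:,0]
    return cv2.minAreaRect(ray(C,cn,z)[:,:2].astype(np.float32)*1000)
n,l,s,c=cv2.connectedComponentsWithStats(blue.astype(np.uint8))
i=l[200,150]; inner=(l==i);print('inner blue',s[i]);
if s[i,4]<12000: print(rect(inner,.008))
ys,xs=np.nonzero(m); print(len(ys)); print('rim',rect(m,.014))
# deck front edge
b=blue; 
L=[];
for u in range(100,350,5):
    v=np.nonzero(b[100:,u])[0]
    if len(v): L.append((u,100+v[0]))
w=ray(C,L,.008)*1000
vx,vy,x0,y0=cv2.fitLine(w[:,:2].astype(np.float32),cv2.DIST_HUBER,0,.01,.01).ravel();print('front edge',x0,y0,np.degrees(np.arctan2(vy,vx)))
Rt=[]
for v in range(130,200,5):
    u=np.nonzero(b[v,:400])[0]; Rt.append((u[-1],v))
w=ray(C,Rt,.008)*1000;vx,vy,x1,y1=cv2.fitLine(w[:,:2].astype(np.float32),cv2.DIST_HUBER,0,.01,.01).ravel();print('left edge',x1,y1,np.degrees(np.arctan2(vy,vx)))
for a in (-10.4,-10.7):
    a=np.radians(a);ex=np.array([np.cos(a),np.sin(a)]);ey=np.array([-ex[1],ex[0]])
    cx=np.array([x0,y0])@ex+90; cy=np.array([x1,y1])@ey-85
    c=cx*ex+cy*ey;print('centre',c,'rim pred',c-30*ex-48*ey, 'tcp in carrier',((st['position'][:2]*1000-c)@ex,(st['position'][:2]*1000-c)@ey))
E
```

```text
inner blue [ 102  176   85   76 5799]
((507.6147155761719, 1.3048629760742188), (50.4780158996582, 50.46327590942383), 78.89015197753906)
3089
rim ((506.5989990234375, 2.49371337890625), (61.024078369140625, 60.736419677734375), 79.4649887084961)
front edge 454.06216 44.52027 78.96755
left edge 498.8348 139.1151 -10.884337
centre [545.49412334  44.13176087] rim pred [507.32206025   2.33590463] tcp in carrier (np.float64(-31.33453831081569), np.float64(40.78718074513947))
centre [545.51678831  43.79038161] rim pred [507.12640688   2.19496583] tcp in carrier (np.float64(-31.633322608630046), np.float64(40.953790646187045))
```

```bash
python3 -m pendant '[[[-0.02,-0.08,-0.9],-0.1,0.3],[[0,0,-0.9],0,0.3],[[0,0,-0.7],0,0.3],[[0,0,-0.3],0,0.3],[[0,0,0],0,0.3],[[0,0,0],0,0.3]]'
python3 - <<'E'
from h import *
st,im,d=snap("side","w5");a=cv2.resize(im[180:270,200:330,::-1],None,fx=5,fy=5,interpolation=2);cv2.imwrite("pics/w5c.png",a)
print(st["position"],jaw(st),st["ft_force"])
E
```

```text
time_s: 5.12
position: [0.5223, 0.0877, 0.0162]
tool_rot: [[0.981, -0.0, 0.192], [-0.192, -0.0, 0.981], [-0.0, -1.0, -0.0]]
ft_force: [0.2, 0.5, 0.1]
grip_width: 0.0333
[0.52225216 0.08770689 0.01624243] 78.95356327930622 [0.22960235 0.53213215 0.09749355]
```

View pics/w5c.png

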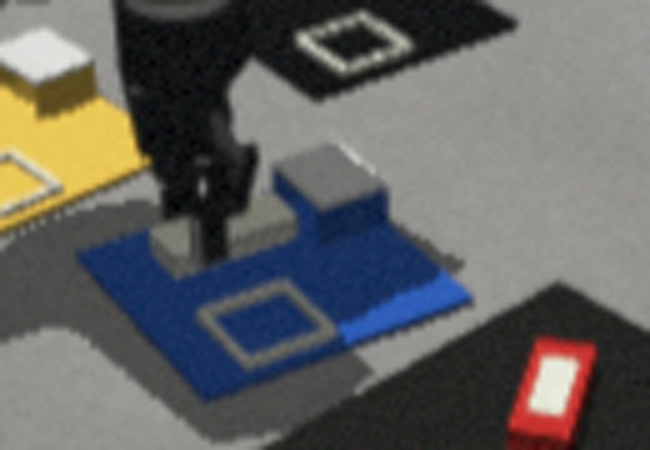

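The side view shows the box lined up in front of the shelf mouth. Sliding it in.

```bash
python3 -m pendant '[[[0,0,-0.1],0,0.3],[[0.3,-0.058,0],0,0.3],[[0.3,-0.058,0],0,0.3],[[0.3,-0.058,0],0,0.3],[[0.3,-0.058,0],0,0.3],[[0.3,-0.058,0],0,0.3],[[0,0,0],0,0.3]]'; python3 -m pendant '[[[0.15,-0.029,0],0,0.3],[[0.1,-0.02,0],0,0.3],[[0,0,0],0,0.3],[[0,0,0],0,0.3]]'
```

```text
time_s: 5.75
position: [0.5694, 0.079, 0.0136]
tool_rot: [[0.982, 0.003, 0.191], [-0.191, -0.0, 0.982], [0.003, -1.0, 0.0]]
ft_force: [0.0, -0.4, -0.8]
grip_width: 0.0332
time_s: 6.08
position: [0.5745, 0.0781, 0.013]
tool_rot: [[0.982, -0.0, 0.191], [-0.191, 0.0, 0.982], [-0.0, -1.0, 0.0]]
ft_force: [1.0, 0.2, -0.5]
grip_width: 0.0333
```

```bash
python3 -m pendant '[[[0.08,-0.016,0],0,0.3],[[0,0,0],0,0.3],[[0,0,0],0,0.3]]'; python3 -m pendant '[[[0.08,-0.016,0],0,0.3],[[0,0,0],0,0.3],[[0,0,0],0,0.3]]'
```

```text
time_s: 6.33
position: [0.5754, 0.0779, 0.0126]
tool_rot: [[0.982, -0.004, 0.19], [-0.19, 0.0, 0.982], [-0.004, -1.0, -0.0]]
ft_force: [-4.2, -0.2, 0.4]
grip_width: 0.0331
time_s: 6.58
position: [0.5754, 0.0778, 0.0123]
tool_rot: [[0.982, -0.01, 0.19], [-0.19, 0.001, 0.982], [-0.01, -1.0, -0.001]]
ft_force: [-14.9, 2.4, 5.3]
grip_width: 0.0335
```

It has met the back stop: the force rises and the position stays put. I'll relax, release, rise and check.

```bash
python3 -m pendant '[[[-0.09,0.018,0],0,0.3],[[0,0,0],0,0.6],[[0,0,0],0,0.6],[[0,0,0],0,0.6],[[0,0,0],0,0.6],[[0,0,0.4],0,0.6],[[0,0,0.8],0,0.6],[[0,0,0.9],0,0.6],[[0,0,0.9],0,0.6],[[0,0,0],0,0.6]]'
python3 - <<'E'
from h import *
st,im,d=snap("wrist","w6");print(st["position"])
st,im,d=snap("side","w6");C=cam("side");P=pts(C,d)
a=cv2.resize(im[180:270,200:330,::-1],None,fx=5,fy=5,interpolation=2);cv2.imwrite("pics/w6c.png",a)
E
```

```text
time_s: 7.42
position: [0.5791, 0.0775, 0.1081]
tool_rot: [[0.982, 0.009, 0.191], [-0.191, -0.001, 0.982], [0.009, -1.0, 0.001]]
ft_force: [0.9, 0.3, -0.1]
grip_width: 0.0513
[0.57914776 0.07747476 0.10806395]
```

View pics/wrist_w6.png

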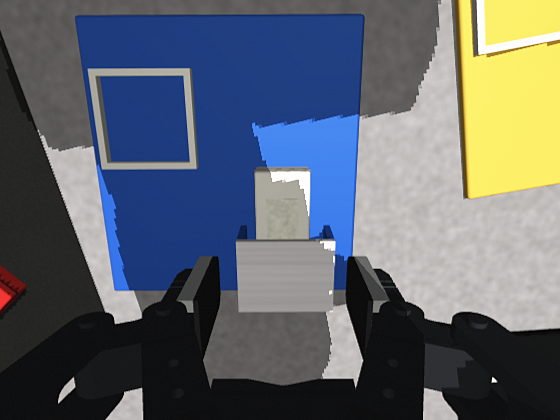

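View pics/w6c.png

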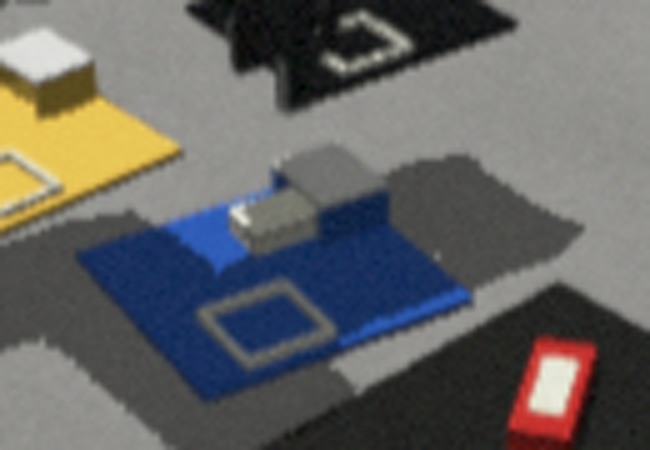

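```bash
python3 - <<'E'
from h import *
st=env.observe();C=cam("wrist",st)
a=ray(C,(283,171),.026)[0]*1000;b=ray(C,(283,240),.038)[0]*1000
c=np.array([545.5,44]);t=np.radians(-10.9);ex=np.array([np.cos(t),np.sin(t)]);ey=np.array([-ex[1],ex[0]])
for p in(a,b):print((p[:2]-c)@ex,(p[:2]-c)@ey)
E
```

```text
-4.025226849579267 38.737420122714006
34.88502763961001 38.67204713872453
```

Protrusion measured at 38.9 mm against 40 expected, laterally centred at y≈38.7 mm, so the white box is home. On to the amber bottle.

```bash
python3 -m pendant '[[[0,-0.99,0.3],0,0.8],[[0,-0.99,0.3],0,0.8],[[0,-0.99,0.3],0,0.8],[[0,-0.99,0.3],0,0.8],[[0,-0.99,0.3],0,0.8],[[0,-0.99,0.3],0,0.8],[[0,-0.99,0.3],0,0.8],[[0,-0.99,0],0,0.8],[[0,-0.99,0],0,0.8],[[0,-0.99,0],0,0.8],[[0,-0.99,0],0,0.8],[[0,-0.99,0],0,0.8]]' && python3 -m pendant '[[[-0.2,0,0],0,0.8],[[0,0,0],0,0.8],[[0,0,0],0,0.8]]'
python3 - <<'E'
from h import *
st,im,d=snap("wrist","a1");print(st["position"],jaw(st),st["grip_width"])
C=cam("wrist",st);P=pts(C,d)
for z,t in((.075,.004),(.03,.012)):
  m=(abs(P[...,2]-z)<t)&(d>0)&(np.hypot(P[...,0]-.575,P[...,1]+.279)<.035)
  q=P[m];print(m.sum(),q.mean(0),q.min(0),q.max(0),np.argwhere(m).mean(0))
E
```

```text
time_s: 8.52
position: [0.5761, -0.2801, 0.1643]
tool_rot: [[0.982, -0.002, 0.191], [-0.191, 0.002, 0.982], [-0.002, -1.0, 0.001]]
ft_force: [1.2, 0.2, 0.0]
grip_width: 0.0683
time_s: 8.77
position: [0.5703, -0.2782, 0.1648]
tool_rot: [[0.982, -0.002, 0.191], [-0.191, 0.002, 0.982], [-0.002, -1.0, 0.001]]
ft_force: [-0.7, -0.2, 0.1]
grip_width: 0.0682
[ 0.5703192  -0.27824658  0.16481961] 78.98051119213727 0.06823698729790914
549 [ 0.57409382 -0.28001063  0.07513783] [ 0.56601698 -0.288668    0.07122414] [ 0.58285224 -0.27141953  0.07735474] [218.18943534 281.63934426]
324 [ 0.56137645 -0.27771838  0.03163845] [ 0.5572863  -0.29731336  0.01808693] [ 0.57429431 -0.26293593  0.04198344] [184.11111111 281.48148148]
```

View pics/wrist_a1.png

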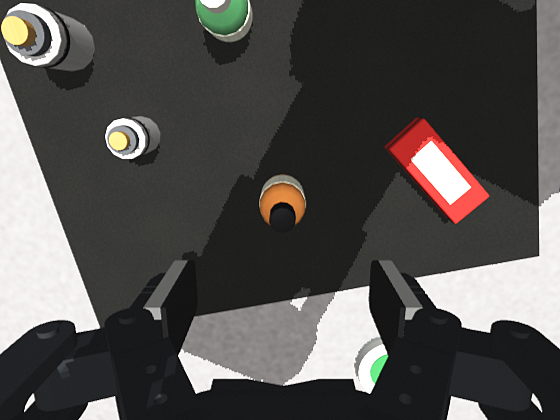

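The wrist view shows the amber bottle at (282,205), directly below the jaws. The cap and sides agree on a centre of (574,-280). Descending.

```bash
python3 -m pendant '[[[0.13,-0.06,-0.2],0,0.8],[[0,0,-0.7],0,0.8],[[0,0,-0.9],0,0.8],[[0,0,-0.9],0,0.8],[[0,0,-0.9],0,0.8],[[0,0,-0.8],0,0.8],[[0,0,-0.5],0,0.8],[[0,0,-0.12],0,0.8],[[0,0,0],0,0.8]]' 30 && python3 -m pendant '[[[0,0,0],0,0.2],[[0,0,0],0,0.2],[[0,0,0],0,0.2],[[0,0,0],0,0.2],[[0,0,0],0,0.2],[[0,0,0],0,0.2],[[0,0,0],0,0.2]]' 30
```

```text
time_s: 9.57
position: [0.5746, -0.2796, 0.0142]
tool_rot: [[0.982, -0.002, 0.19], [-0.19, 0.001, 0.982], [-0.002, -1.0, 0.001]]
ft_force: [-0.5, -0.1, -0.5]
grip_width: 0.0684
time_s: 10.15
position: [0.5752, -0.2808, 0.0168]
tool_rot: [[0.982, 0.002, 0.191], [-0.191, -0.001, 0.982], [0.002, -1.0, -0.001]]
ft_force: [0.6, 1.7, 6.9]
grip_width: 0.0332
```

```bash
python3 -m pendant '[[[0,0,0.5],0,0.2],[[0,0,0.9],0,0.2],[[0,0,0.9],0,0.2],[[0,0,0.9],0,0.2],[[0,0,0.3],0,0.2]]' && python3 -m pendant '[[[-0.23,0.94,0],0,0.2],[[-0.23,0.94,0],0,0.2],[[-0.23,0.94,0],0,0.2],[[-0.23,0.94,0],0,0.2],[[-0.23,0.94,0],0,0.2],[[-0.23,0.94,0],0,0.2],[[-0.23,0.94,0],0,0.2],[[-0.23,0.94,0],0,0.2],[[-0.23,0.94,0],0,0.2],[[-0.23,0.94,0],0,0.2],[[0,0,0],0,0.2],[[0,0,0],0,0.2]]'
python3 - <<'E'
from h import *
st,im,d=snap("wrist","a2");print(st["position"],jaw(st),st["grip_width"])
snap("side","a2");snap("scene","a2")
E
```

```text
time_s: 10.57
position: [0.5757, -0.2814, 0.1247]
tool_rot: [[0.982, 0.005, 0.191], [-0.191, -0.004, 0.982], [0.006, -1.0, -0.003]]
ft_force: [0.8, -0.4, -0.9]
grip_width: 0.0329
time_s: 11.57
position: [0.5051, 0.0025, 0.12]
tool_rot: [[0.982, -0.001, 0.189], [-0.189, -0.0, 0.982], [-0.001, -1.0, -0.0]]
ft_force: [-0.2, -0.4, -0.6]
grip_width: 0.0329
[0.50506485 0.00249994 0.1199983 ] 79.13169715118924 0.0329486859096318
```

View pics/wrist_a2.png

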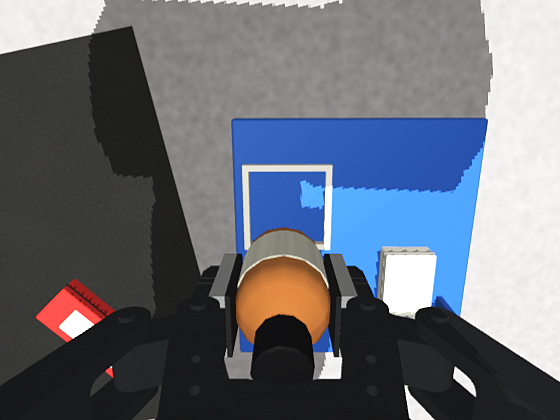

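View pics/side_a2.png

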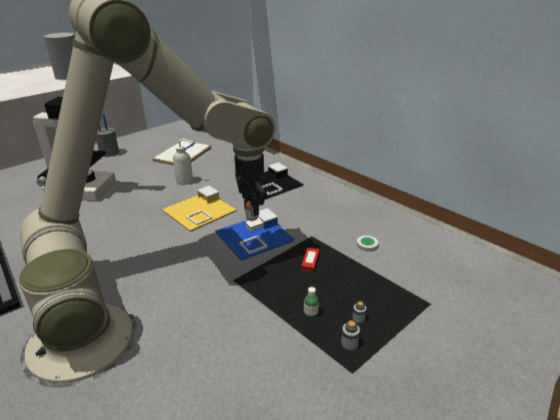

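```bash
python3 - <<'E'
from h import *
st=env.observe();C=cam("wrist",st);im=cv2.imread("pics/wrist_a2.png");hsv=cv2.cvtColor(im,cv2.COLOR_BGR2HSV);S,V=hsv[...,1].astype(int),hsv[...,2].astype(int)
m=(S<50)&(V>150);m[:155]=0;m[255:]=0;m[:,:236]=0;m[:,340:]=0
b=max(blobs(m),key=lambda t:t[1][4])[0];v,u=np.nonzero(b)
w=ray(C,np.c_[u,v],.014)[:,:2].astype(np.float32)*1000
a=np.radians(-10.9);ex=np.array([np.cos(a),np.sin(a)]);ey=np.array([-ex[1],ex[0]])
X=w@ex;Y=w@ey;print(np.percentile(X,[.2,99.8]),np.percentile(Y,[.2,99.8]))
c=(X.min()+30)*ex+(Y.min()+Y.max())/2*ey;print(c,np.ptp(Y),np.ptp(X), 'delta',c-st['position'][:2]*1000)
E
```

```text
[468.92025003 529.0015443 ] [ 68.43412207 128.82777064]
[508.56417648   2.50712098] 60.471551961871256 60.092022628283075 delta [2.71802262 1.90772189]
```

```bash
python3 -m pendant '[[[0.08,0.02,-0.4],0,0.2],[[0,0,-0.8],0,0.2],[[0,0,-0.8],0,0.2],[[0,0,-0.6],0,0.2],[[0,0,-0.4],0,0.2],[[0,0,0],0,0.2],[[0,0,0],0,0.2]]' && python3 -m pendant '[[[0,0,-0.08],0,0.2],[[0,0,-0.08],0,0.2],[[0,0,0],0,0.2],[[0,0,0],0,0.2]]'
```

```text
time_s: 12.3
position: [0.5081, 0.0012, 0.0301]
tool_rot: [[0.981, -0.001, 0.192], [-0.192, 0.0, 0.981], [-0.001, -1.0, -0.0]]
ft_force: [0.5, -0.1, -1.3]
grip_width: 0.0325
time_s: 12.63
position: [0.5082, 0.0019, 0.0259]
tool_rot: [[0.982, 0.001, 0.191], [-0.191, -0.0, 0.982], [0.001, -1.0, -0.0]]
ft_force: [-0.0, -0.2, -0.5]
grip_width: 0.0329
```

```bash
python3 -m pendant '[[[0,0,-0.06],0,0.2],[[0,0,0],0,0.2],[[0,0,0],0,0.2]]'
python3 - <<'E'
from h import *
st,im,d=snap("side","a3");a=cv2.resize(im[180:270,200:330,::-1],None,fx=5,fy=5,interpolation=2);cv2.imwrite("pics/a3c.png",a)
print(st['ft_force'])
E
```

```text
time_s: 12.88
position: [0.5084, 0.0019, 0.0247]
tool_rot: [[0.982, 0.002, 0.191], [-0.191, -0.001, 0.982], [0.002, -1.0, -0.0]]
ft_force: [-1.4, 1.1, 8.3]
grip_width: 0.0333
[-1.44209     1.12502938  8.25613727]
```

View pics/a3c.png

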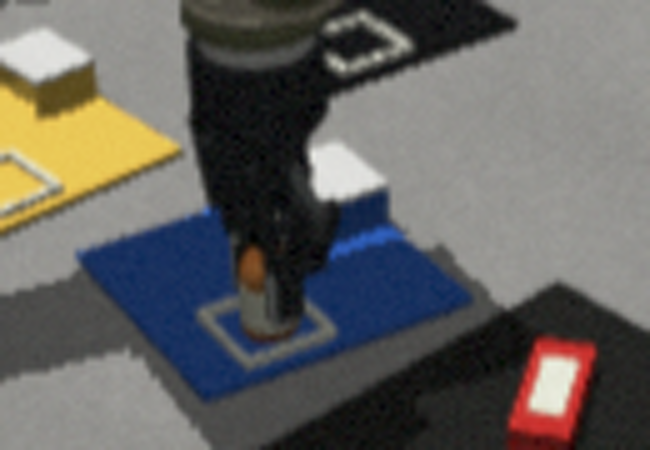

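The bottle stands on the deck inside the rim with an 8 N contact force. Releasing.

```bash
python3 -m pendant '[[[0,0,0.02],0,0.7],[[0,0,0],0,0.7],[[0,0,0],0,0.7],[[0,0,0],0,0.7],[[0,0,0],0,0.7],[[0,0,0.3],0,0.7],[[0,0,0.8],0,0.7],[[0,0,1],0,0.7],[[0,0,1],0,0.7],[[0,0,1],0,0.7],[[0,0,0],0,0.7]]'
python3 - <<'E'
from h import *
st,im,d=snap("wrist","a4");print(st['position'])
st,im,d=snap("side","a4");a=cv2.resize(im[180:270,200:330,::-1],None,fx=5,fy=5,interpolation=2);cv2.imwrite("pics/a4c.png",a)
E
```

```text
time_s: 13.85
position: [0.5102, 0.0016, 0.1532]
tool_rot: [[0.982, 0.01, 0.191], [-0.191, -0.002, 0.982], [0.01, -1.0, -0.0]]
ft_force: [0.5, -0.2, 0.3]
grip_width: 0.0598
[0.51017949 0.00161796 0.15323964]
```

View pics/a4c.png

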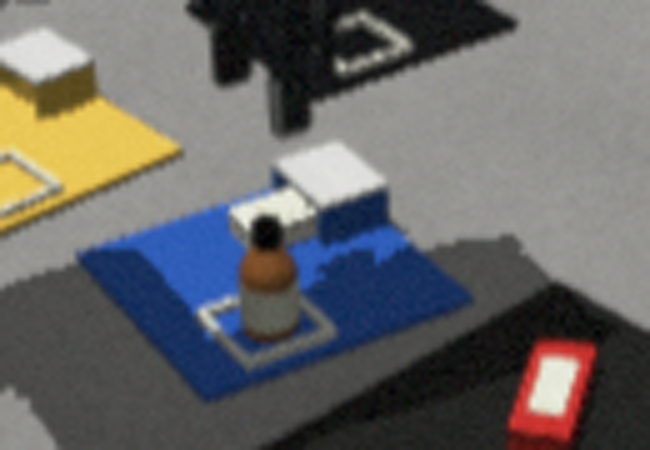

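View pics/wrist_a4.png

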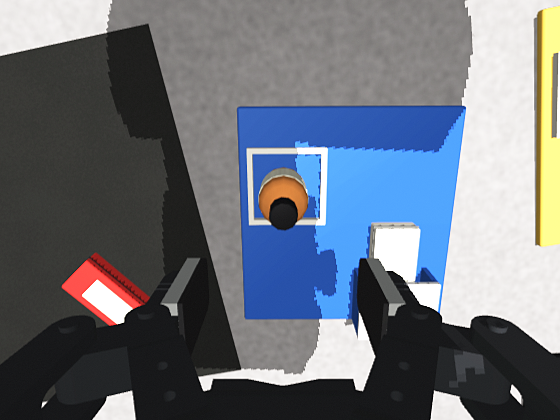

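The amber bottle stands upright in the well at wrist pixel (284,198). Next is the red box.

```bash
python3 -m pendant '[[[0.19,-0.62,0],0.98,0.8],[[0.19,-0.62,0],0.98,0.8],[[0.19,-0.62,0],0.98,0.8],[[0.19,-0.62,0],0.98,0.8],[[0.19,-0.62,-0.1],0.98,0.8],[[0.19,-0.62,-0.1],0.98,0.8],[[0.19,-0.62,-0.1],0.98,0.8],[[0.19,-0.62,-0.1],0.98,0.8],[[0.19,-0.62,-0.1],0.98,0.8],[[0,0,0],0,0.8],[[0,0,0],0,0.8]]'
python3 - <<'E'
from h import *
st,im,d=snap("wrist","r1");print(st["position"],jaw(st))
C=cam("wrist",st);P=pts(C,d)
m=(abs(P[...,2]-.018)<.004)&(d>0)&(np.hypot(P[...,0]-.578,P[...,1]+.155)<.065)
b=max(blobs(m),key=lambda t:t[1][4])[0];v,u=np.nonzero(b)
R=cv2.minAreaRect(ray(C,np.c_[u,v],.018)[:,:2].astype(np.float32)*1000);print(R,np.median(P[b][:,2]),b.sum())
E
```

```text
time_s: 14.87
position: [0.5587, -0.1656, 0.1308]
tool_rot: [[0.839, -0.003, -0.544], [0.544, 0.002, 0.839], [-0.001, -1.0, 0.003]]
ft_force: [-0.6, 0.0, 0.5]
grip_width: 0.0686
[ 0.55865471 -0.16564524  0.13082532] 122.9509330144197
((577.98828125, -156.4010772705078), (84.89456176757812, 33.95623016357422), 32.875572204589844) 0.018484572697882756 5252
```

View pics/wrist_r1.png

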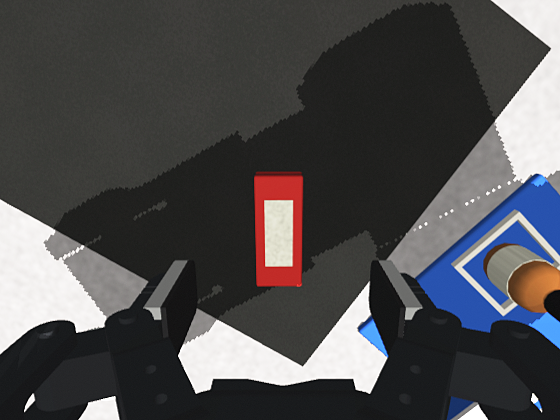

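The red box is centred at pixel (278,230) and measures 84.9×34.0 mm. Descending on its rear half.

```bash
python3 -m pendant '[[[0.14,-0.02,-0.3],0,0.6],[[0,0,-0.8],0,0.6],[[0,0,-0.8],0,0.6],[[0,0,-0.8],0,0.6],[[0,0,-0.8],0,0.6],[[0,0,-0.5],0,0.6],[[0,0,-0.15],0,0.6],[[0,0,0],0,0.6],[[0,0,0],0,0.6]]' 30 && python3 -m pendant '[[[0,0,0],0,0.3],[[0,0,0],0,0.3],[[0,0,0],0,0.3],[[0,0,0],0,0.3],[[0,0,0],0,0.3],[[0,0,0],0,0.3]]' 30
```

```text
time_s: 15.67
position: [0.5638, -0.1657, 0.0083]
tool_rot: [[0.838, 0.001, -0.546], [0.546, -0.0, 0.838], [0.0, -1.0, -0.001]]
ft_force: [-0.2, 0.1, 0.6]
grip_width: 0.0514
time_s: 16.17
position: [0.5641, -0.1662, 0.0092]
tool_rot: [[0.838, 0.002, -0.546], [0.546, -0.001, 0.838], [0.001, -1.0, -0.002]]
ft_force: [-0.2, 2.3, 6.5]
grip_width: 0.0326
```

```bash
python3 -m pendant '[[[0,0,0.4],0,0.3],[[0,0,0.9],0,0.3],[[0,0,0.9],0,0.3],[[0,0,0.9],0,0.3],[[0,0,0.9],0,0.3],[[0,0,0.9],0,0.3],[[0,0,0.2],0,0.3]]' && python3 -m pendant '[[[-0.16,0.95,0],-0.6,0.3],[[-0.16,0.95,0],-0.6,0.3],[[-0.16,0.95,0],-0.6,0.3],[[-0.16,0.95,0],-0.6,0.3],[[-0.16,0.95,0],-0.6,0.3],[[-0.16,0.95,0],-0.6,0.3],[[-0.16,0.95,0],-0.6,0.3],[[-0.16,0.95,0],-0.6,0.3],[[-0.16,0.95,0],-0.6,0.3],[[-0.16,0.95,0],-0.6,0.3],[[-0.16,0.95,0],-0.6,0.3]]' && python3 -m pendant '[[[-0.16,0.95,0],0,0.3],[[-0.16,0.95,0],0,0.3],[[-0.16,0.95,-0.2],0,0.3],[[-0.16,0.95,-0.4],0,0.3],[[-0.16,0.95,-0.4],0,0.3],[[-0.16,0.95,-0.4],0,0.3],[[0,0,0],0,0.3],[[0,0,0],0,0.3]]'
python3 - <<'E'
from h import *
st,im,d=snap("wrist","y1");print(st["position"],jaw(st),st['grip_width'])
E
```

```text
time_s: 16.75
position: [0.5648, -0.1666, 0.1657]
tool_rot: [[0.838, 0.007, -0.546], [0.546, -0.004, 0.838], [0.004, -1.0, -0.007]]
ft_force: [0.6, 0.1, -0.2]
grip_width: 0.0332
time_s: 17.67
position: [0.51, 0.1488, 0.1604]
tool_rot: [[1.0, -0.001, 0.001], [-0.001, -0.0, 1.0], [-0.001, -1.0, -0.0]]
ft_force: [0.3, -0.2, -0.6]
grip_width: 0.0329
time_s: 18.33
position: [0.4809, 0.3193, 0.1177]
tool_rot: [[1.0, -0.002, -0.004], [0.004, -0.001, 1.0], [-0.002, -1.0, -0.001]]
ft_force: [0.6, -0.2, -0.7]
grip_width: 0.0329
[0.48090087 0.31933989 0.11768044] 90.23400982917265 0.03288903512294096
```

View pics/wrist_y1.png

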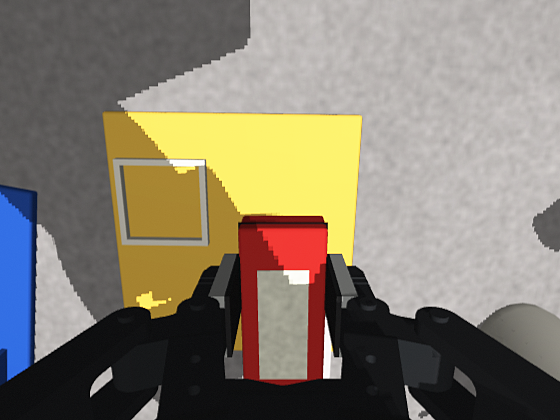

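The wrist view shows the yellow carrier, with front corners at (104,113) and (362,116) and the rim at (161,202).

```bash
python3 - <<'E'
from h import *
st=env.observe();C=cam("wrist",st);im=cv2.imread("pics/wrist_y1.png");hsv=cv2.cvtColor(im,cv2.COLOR_BGR2HSV);H,S,V=[hsv[...,i].astype(int) for i in range(3)]
b=(abs(H-25)<8)&(S>110)&(V>70)
F=lambda w:cv2.fitLine(w[:,:2].astype(np.float32),cv2.DIST_HUBER,0,.01,.01).ravel()
L=[(u,90+np.nonzero(b[90:,u])[0][0]) for u in range(112,355,5)]
vx,vy,x0,y0=F(ray(C,L,.008)*1000);a1=np.degrees(np.arctan2(vy,vx))
Rt=[(np.nonzero(b[v,:400])[0][-1],v) for v in range(125,205,5)]
vx,vy,x1,y1=F(ray(C,Rt,.008)*1000);print(a1,np.degrees(np.arctan2(vy,vx)))
m=(S<70)&(V>90);m[:152]=0;m[250:]=0;m[:,:108]=0;m[:,215:]=0
bb=max(blobs(m),key=lambda t:t[1][4])[0];v,u=np.nonzero(bb);R=cv2.minAreaRect(ray(C,np.c_[u,v],.014)[:,:2].astype(np.float32)*1000);print('rim',R)
a=np.radians(a1%180-90);ex=np.array([np.cos(a),np.sin(a)]);ey=np.array([-ex[1],ex[0]])
c=(np.array([x0,y0])@ex+90)*ex+(np.array([x1,y1])@ey-85)*ey
print('centre',c,'rimpred',c-30*ex-48*ey);p=st['position'][:2]*1000;print('tcp in carrier',(p-c)@ex,(p-c)@ey)
E
```

```text
89.316025 -0.80703646
rim ((479.748291015625, 236.15911865234375), (60.905609130859375, 60.719970703125), 89.25214385986328)
centre [510.55994 283.3844 ] rimpred [479.98907 235.74594]
tcp in carrier -29.409772976508407 34.763984598363585
```

```bash
python3 -m pendant '[[[0,0.11,-0.5],-0.2,0.3],[[0,0,-0.9],0,0.3],[[0,0,-0.9],0,0.3],[[0,0,-0.6],0,0.3],[[0,0,-0.3],0,0.3],[[0,0,0],0,0.3],[[0,0,0],0,0.3]]'
python3 - <<'E'
from h import *
st,im,d=snap("side","y2");a=cv2.resize(im[160:250,140:270,::-1],None,fx=5,fy=5,interpolation=2);cv2.imwrite("pics/y2c.png",a)
print(st["position"],jaw(st),st["ft_force"])
E
```

```text
time_s: 18.97
position: [0.4826, 0.3214, 0.0236]
tool_rot: [[1.0, 0.001, 0.017], [-0.017, 0.0, 1.0], [0.001, -1.0, 0.0]]
ft_force: [-0.2, 0.0, 0.3]
grip_width: 0.033
[0.48259425 0.3213821  0.02362009] 89.04692436741654 [-0.172997    0.02966702  0.34238445]
```

View pics/y2c.png

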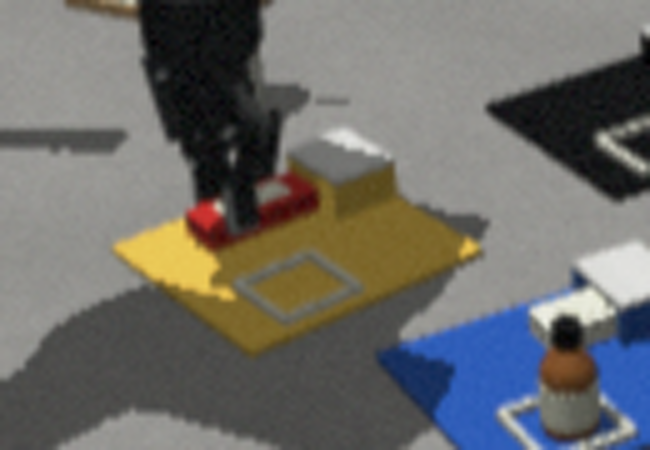

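The red box is aligned with the shelf mouth. Sliding it in.

```bash
python3 -m pendant '[[[0,0,-0.15],0,0.3],[[0.3,-0.004,0],0,0.3],[[0.3,-0.004,0],0,0.3],[[0.3,-0.004,0],0,0.3],[[0.3,-0.004,0],0,0.3],[[0.3,-0.004,0],0,0.3],[[0,0,0],0,0.3]]' && python3 -m pendant '[[[0.12,0,0],0,0.3],[[0.1,0,0],0,0.3],[[0,0,0],0,0.3],[[0,0,0],0,0.3]]'&& python3 -m pendant '[[[0.08,0,0],0,0.3],[[0,0,0],0,0.3],[[0,0,0],0,0.3]]'
```

```text
time_s: 19.6
position: [0.5291, 0.321, 0.0183]
tool_rot: [[1.0, 0.002, 0.017], [-0.017, 0.0, 1.0], [0.002, -1.0, 0.0]]
ft_force: [0.3, -0.3, -0.4]
grip_width: 0.0332
time_s: 19.93
position: [0.5333, 0.3212, 0.0182]
tool_rot: [[1.0, -0.0, 0.016], [-0.016, -0.0, 1.0], [-0.0, -1.0, -0.0]]
ft_force: [-0.6, 1.1, -0.6]
grip_width: 0.0335
time_s: 20.18
position: [0.5334, 0.3212, 0.0179]
tool_rot: [[1.0, -0.006, 0.015], [-0.015, -0.001, 1.0], [-0.006, -1.0, -0.001]]
ft_force: [-8.6, -0.4, 1.5]
grip_width: 0.0333
```

```bash
python3 -m pendant '[[[0.06,0,0],0,0.3],[[0,0,0],0,0.3],[[0,0,0],0,0.3]]' && python3 -m pendant '[[[-0.1,0,-0.03],0,0.3],[[0,0,0],0,0.6],[[0,0,0],0,0.6],[[0,0,0],0,0.6],[[0,0,0],0,0.6],[[0,0,0.4],0,0.6],[[0,0,0.8],0,0.6],[[0,0,0.9],0,0.6],[[0,0,0.9],0,0.6],[[0,0,0],0,0.6]]'
python3 - <<'E'
from h import *
st,im,d=snap("wrist","y3");print(st["position"],jaw(st))
E
```

```text
time_s: 20.43
position: [0.5334, 0.3211, 0.0176]
tool_rot: [[1.0, -0.01, 0.015], [-0.015, -0.002, 1.0], [-0.01, -1.0, -0.002]]
ft_force: [-15.9, -0.5, 6.0]
grip_width: 0.0331
time_s: 21.27
position: [0.537, 0.3221, 0.114]
tool_rot: [[1.0, 0.01, 0.016], [-0.016, 0.004, 1.0], [0.01, -1.0, 0.004]]
ft_force: [0.4, 0.3, 1.0]
grip_width: 0.0512
[0.53704298 0.3221125  0.11399149] 89.10670998902073
```

View pics/wrist_y3.png

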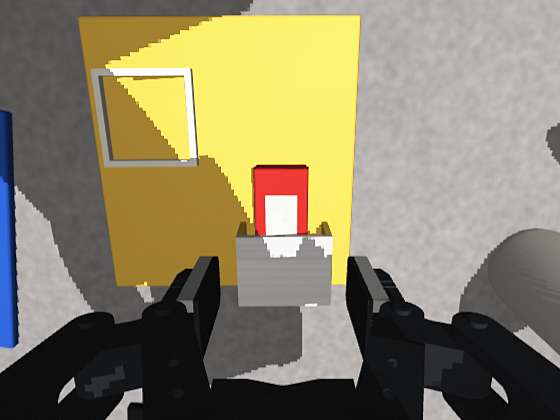

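```bash
python3 - <<'E'
from h import *
st=env.observe();C=cam("wrist",st);im=cv2.imread("pics/wrist_y3.png")
print(im[160:176,280].tolist());print(im[228:242,262].tolist())
for r in(165,167,168,169):print(r,ray(C,(281,r),.026)[0]*1000)
for r in(235,236,237):print(r,ray(C,(284,r),.038)[0]*1000)
E
```

```text
[[109, 242, 252], [108, 242, 252], [111, 246, 254], [106, 249, 255], [65, 172, 221], [10, 0, 90], [23, 20, 66], [23, 23, 68], [21, 24, 136], [40, 43, 217], [52, 56, 242], [55, 60, 242], [54, 59, 241], [55, 60, 241], [55, 59, 241], [55, 59, 241]]
[[52, 56, 240], [53, 57, 240], [53, 57, 240], [51, 56, 240], [52, 56, 241], [50, 54, 244], [57, 60, 238], [102, 104, 167], [104, 106, 91], [110, 110, 109], [132, 133, 135], [135, 136, 138], [138, 139, 142], [143, 144, 147]]
165 [505.39856194 321.08906724  26.        ]
167 [506.62873201 321.06841033  26.        ]
168 [507.24519886 321.05805867  26.        ]
169 [507.86258967 321.0476915   26.        ]
235 [546.27221525 322.25017028  38.        ]
236 [546.92059671 322.24072235  38.        ]
237 [547.57000217 322.23125951  38.        ]
```

Protrusion is 39.3 mm against 40, so the red box is home. Now the smaller objective.

```bash
python3 -m pendant '[[[-0.05,-0.95,0.5],0,0.7],[[-0.05,-0.95,0.5],0,0.7],[[-0.05,-0.95,0.5],0,0.7],[[-0.05,-0.95,0.1],0,0.7],[[-0.05,-0.95,0],0,0.7],[[-0.05,-0.95,0],0,0.7],[[-0.05,-0.95,0],0,0.7],[[-0.05,-0.95,0],0,0.7],[[-0.05,-0.95,0],0,0.7],[[-0.05,-0.95,0],0,0.7],[[-0.05,-0.95,0],0,0.7],[[-0.05,-0.95,0],0,0.7]]' && python3 -m pendant '[[[-0.05,-0.95,0],0,0.7],[[-0.05,-0.95,0],0,0.7],[[-0.05,-0.95,0],0,0.7],[[-0.05,-0.95,0],0,0.7],[[-0.05,-0.95,0],0,0.7],[[-0.05,-0.95,0],0,0.7],[[-0.05,-0.95,0],0,0.7],[[-0.05,-0.95,0],0,0.7],[[-0.05,-0.95,0],0,0.7],[[-0.05,-0.95,0],0,0.7],[[-0.05,-0.95,0],0,0.7],[[0,-0.95,0],0,0.7]]' && python3 -m pendant '[[[0,-0.7,0],0,0.7],[[0,0,0],0,0.7],[[0,0,0],0,0.7]]'
python3 - <<'E'
from h import *
st,im,d=snap("wrist","o1");print(st["position"],jaw(st),st["grip_width"])
C=cam("wrist",st);P=pts(C,d)
m=(P[...,2]>.015)&(P[...,2]<.08)&(d>0)&(P[...,1]<-.34)&(P[...,0]<.6)
for b,s,c in blobs(m,60):
  q=P[b];zt=np.percentile(q[:,2],97);t=q[q[:,2]>zt-.004];rim=q[(q[:,2]>.03)&(q[:,2]<.04)]
  print(c,s,'ztop',zt,t[:,:2].mean(0),'rim',(rim.min(0)+rim.max(0))[:2]/2,np.ptp(rim,0))
E
```

```text
time_s: 22.32
position: [0.5161, -0.0221, 0.1552]
tool_rot: [[1.0, -0.001, 0.016], [-0.016, 0.0, 1.0], [-0.001, -1.0, 0.0]]
ft_force: [0.4, -0.1, -0.5]
grip_width: 0.0598
time_s: 23.32
position: [0.4995, -0.3641, 0.155]
tool_rot: [[1.0, -0.001, 0.016], [-0.016, 0.001, 1.0], [-0.001, -1.0, 0.001]]
ft_force: [0.4, 0.1, -0.4]
grip_width: 0.0602
time_s: 23.57
position: [0.4997, -0.3843, 0.1546]
tool_rot: [[1.0, -0.001, 0.017], [-0.017, 0.001, 1.0], [-0.001, -1.0, 0.001]]
ft_force: [0.2, 0.0, -0.0]
grip_width: 0.0599
[ 0.49965777 -0.38434141  0.15457585] 89.0109350396253 0.0598696681583802
[234.63580692 102.5518732 ] [ 205   73   60   60 2776] ztop 0.06305989294721656 [ 0.43175376 -0.41467595] rim [ 0.4317778  -0.40897622] [0.03748836 0.02640396 0.00349689]
[287.98274623 205.88785047] [ 268  184   41   45 1391] ztop 0.04889085231763783 [ 0.50585519 -0.3806634 ] rim [ 0.50589305 -0.38071371] [0.028883   0.0293379  0.00990977]
```

View pics/wrist_o1.png

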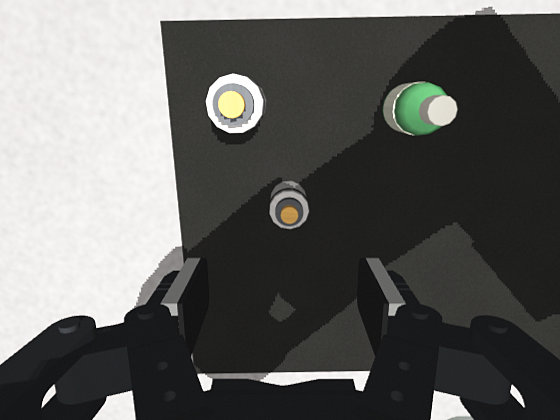

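The target objective is at pixel (288,206), 29 mm across and 49 mm tall. The bigger one at (235,103) measures about 37 mm across and 63 mm tall. Descending on the small one.

```bash
python3 -m pendant '[[[0.21,0.12,-0.2],0,0.7],[[0,0,-0.8],0,0.7],[[0,0,-0.9],0,0.7],[[0,0,-0.9],0,0.7],[[0,0,-0.9],0,0.7],[[0,0,-0.7],0,0.7],[[0,0,-0.4],0,0.7],[[0,0,-0.05],0,0.7],[[0,0,0],0,0.7]]' 35 && python3 -m pendant '[[[0,0,0],0,0.2],[[0,0,0],0,0.2],[[0,0,0],0,0.2],[[0,0,0],0,0.2],[[0,0,0],0,0.2],[[0,0,0],0,0.2],[[0,0,0],0,0.2]]' 35 && python3 -m pendant '[[[0,0,0.5],0,0.2],[[0,0,0.9],0,0.2],[[0,0,0.9],0,0.2],[[0,0,0.9],0,0.2],[[0,0,0.9],0,0.2],[[0,0,0.9],0,0.2],[[0,0,0],0,0.2]]'
python3 - <<'E'
from h import *
st,im,d=snap("wrist","o2");print(st["position"],jaw(st),st["grip_width"])
E
```

```text
time_s: 24.37
position: [0.5069, -0.3795, 0.01]
tool_rot: [[1.0, -0.0, 0.015], [-0.015, 0.0, 1.0], [-0.0, -1.0, 0.0]]
ft_force: [-0.6, -0.6, 1.0]
grip_width: 0.0592
time_s: 24.95
position: [0.507, -0.3805, 0.0115]
tool_rot: [[1.0, 0.002, 0.016], [-0.016, -0.002, 1.0], [0.002, -1.0, -0.002]]
ft_force: [-0.1, 1.7, 6.6]
grip_width: 0.0278
time_s: 25.53
position: [0.5079, -0.3816, 0.1662]
tool_rot: [[1.0, 0.007, 0.016], [-0.016, -0.008, 1.0], [0.007, -1.0, -0.008]]
ft_force: [0.9, 0.3, 0.0]
grip_width: 0.028
[ 0.5078647  -0.38162477  0.16622301] 89.10207332559314 0.027974117017181225
```

View pics/wrist_o2.png

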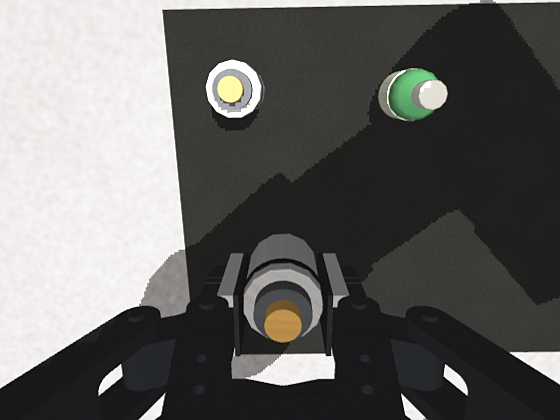

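The objective is gripped upright at pixel (283,290). Carrying it to the yellow well.

```bash
python3 -m pendant '[[[-0.04,0.9,0],0,0.2],[[-0.04,0.94,0],0,0.2],[[-0.04,0.94,0],0,0.2],[[-0.04,0.94,0],0,0.2],[[-0.04,0.94,0],0,0.2],[[-0.04,0.94,0],0,0.2],[[-0.04,0.94,0],0,0.2],[[-0.04,0.94,0],0,0.2],[[-0.04,0.94,0],0,0.2],[[-0.04,0.94,0],0,0.2],[[-0.04,0.94,0],0,0.2],[[-0.04,0.94,0],0,0.2]]' && python3 -m pendant '[[[-0.04,0.94,0],0,0.2],[[-0.04,0.94,0],0,0.2],[[-0.04,0.94,0],0,0.2],[[-0.04,0.94,0],0,0.2],[[-0.04,0.94,0],0,0.2],[[-0.04,0.94,0],0,0.2],[[-0.04,0.94,-0.3],0,0.2],[[-0.04,0.94,-0.5],0,0.2],[[-0.04,0.94,-0.5],0,0.2],[[-0.04,0.94,-0.5],0,0.2],[[0,0,0],0,0.2],[[0,0,0],0,0.2]]'
python3 - <<'E'
from h import *
st,im,d=snap("wrist","o3");print(st["position"],jaw(st),st["grip_width"])
E
```

```text
time_s: 26.58
position: [0.4912, -0.0415, 0.159]
tool_rot: [[1.0, -0.002, 0.016], [-0.016, 0.001, 1.0], [-0.002, -1.0, 0.001]]
ft_force: [0.2, -0.1, -1.0]
grip_width: 0.0277
time_s: 27.58
position: [0.4789, 0.2398, 0.1043]
tool_rot: [[1.0, -0.003, 0.013], [-0.013, -0.001, 1.0], [-0.003, -1.0, -0.001]]
ft_force: [-0.4, 0.2, -1.5]
grip_width: 0.0278
[0.4788702  0.23978387 0.10429523] 89.23831697261691 0.02777423437768355
```

View pics/wrist_o3.png

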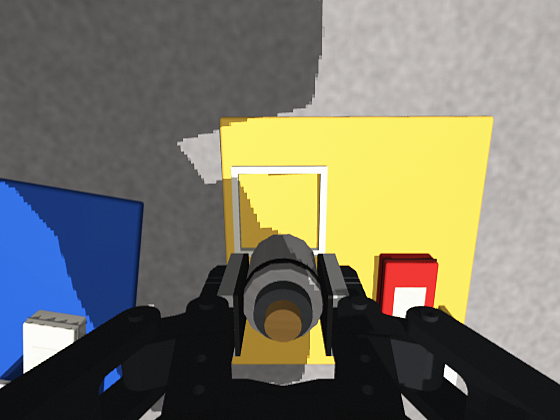

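```bash
python3 - <<'E'
from h import *
st=env.observe();C=cam("wrist",st)
for uv in((232,167),(327,167),(326,250)):print(ray(C,uv,.014)[0]*1000)
print(st['position'])
E
```

```text
[449.90385586 207.35928217  14.        ]
[450.76190622 266.75983942  14.        ]
[506.53678105 267.05820878  14.        ]
[0.47951743 0.2389826  0.1051069 ]
```

```bash
python3 -m pendant '[[[0.03,-0.09,-0.4],0,0.2],[[0,0,-0.8],0,0.2],[[0,0,-0.8],0,0.2],[[0,0,-0.5],0,0.2],[[0,0,-0.2],0,0.2],[[0,0,0],0,0.2],[[0,0,0],0,0.2]]' && python3 -m pendant '[[[0,0,-0.08],0,0.2],[[0,0,0],0,0.2],[[0,0,0],0,0.2]]'
```

```text
time_s: 28.22
position: [0.4816, 0.2358, 0.0257]
tool_rot: [[1.0, 0.001, 0.017], [-0.017, 0.0, 1.0], [0.001, -1.0, 0.0]]
ft_force: [-0.5, 0.1, -2.1]
grip_width: 0.028
time_s: 28.47
position: [0.4813, 0.2363, 0.0232]
tool_rot: [[1.0, 0.001, 0.016], [-0.016, 0.0, 1.0], [0.001, -1.0, 0.0]]
ft_force: [-0.1, 0.3, -1.2]
grip_width: 0.0276
```

```bash
python3 -m pendant '[[[0,0,-0.1],0,0.2],[[0,0,0],0,0.2],[[0,0,0],0,0.2]]' && python3 -m pendant '[[[0,0,-0.05],0,0.2],[[0,0,0],0,0.2],[[0,0,0],0,0.2]]'
```

```text
time_s: 28.72
position: [0.481, 0.2363, 0.0195]
tool_rot: [[1.0, 0.0, 0.016], [-0.016, -0.0, 1.0], [0.0, -1.0, -0.0]]
ft_force: [1.0, -0.8, 0.0]
grip_width: 0.028
time_s: 28.97
position: [0.481, 0.2364, 0.0194]
tool_rot: [[1.0, 0.001, 0.015], [-0.015, 0.0, 1.0], [0.001, -1.0, 0.0]]
ft_force: [-4.1, -1.9, 14.3]
grip_width: 0.0277
```

It touches down at exactly the expected height. Releasing and rising clear.

```bash
python3 -m pendant '[[[0,0,0.05],0,0.65],[[0,0,0],0,0.65],[[0,0,0],0,0.65],[[0,0,0],0,0.65],[[0,0,0],0,0.65],[[0,0,0.3],0,0.65],[[0,0,0.8],0,0.65],[[0,0,1],0,0.65],[[0,0,1],0,0.65],[[0,0,1],0,0.65],[[0,0,0],0,0.65],[[0,0,0],0,0.65]]'
python3 - <<'E'
from h import *
st,im,d=snap("wrist","f");print(st['position'])
C=cam("wrist",st);P=pts(C,d);m=(P[...,2]>.044)&(P[...,2]<.07)&(d>0)&(np.hypot(P[...,0]-.48,P[...,1]-.236)<.03);print('obj top',P[m].mean(0))
st,im,d=snap("side","f");a=cv2.resize(im[170:370,150:440,::-1],None,fx=2.7,fy=2.7,interpolation=2);cv2.imwrite("pics/fc.png",a)
snap("scene","f")
E
```

```text
time_s: 29.97
position: [0.4815, 0.2365, 0.1444]
tool_rot: [[1.0, 0.004, 0.016], [-0.016, 0.001, 1.0], [0.004, -1.0, 0.001]]
ft_force: [-0.3, -0.4, -0.7]
grip_width: 0.0555
[0.4815093  0.2364517  0.14439147]
obj top [0.4786189  0.23595587 0.04958271]
```

View pics/fc.png

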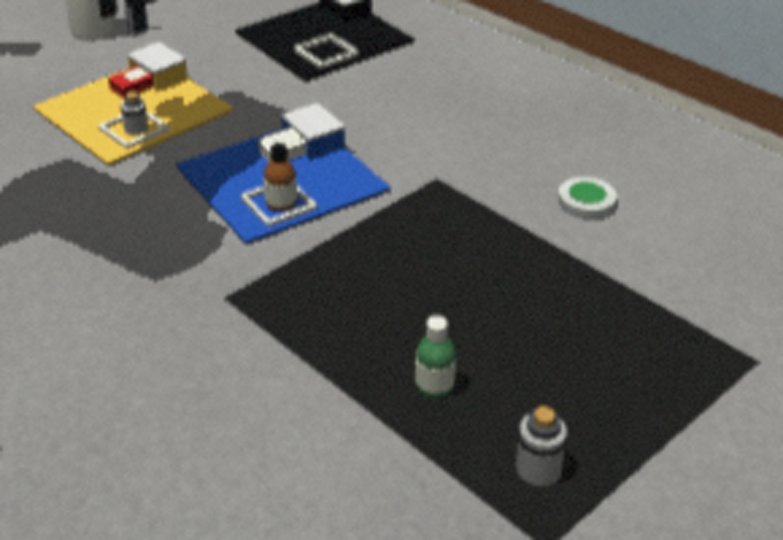

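View pics/wrist_f.png

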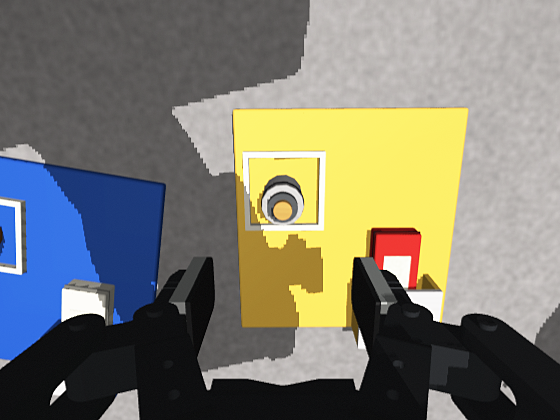

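View pics/scene_f.png

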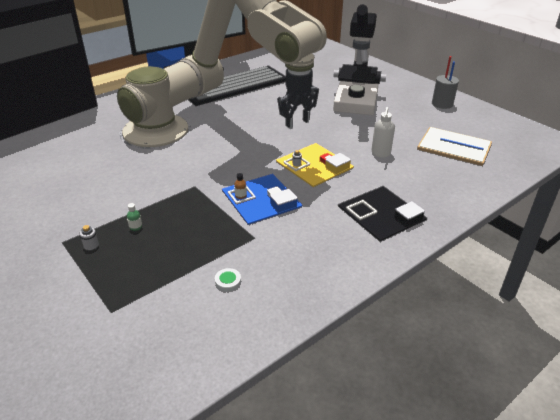

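The final views show the objective upright in the yellow well at wrist (283,197), with the red box under the yellow shelf. In the blue carrier the white box is home and the amber bottle is upright. The green bottle, petri dish, wash bottle and larger objective haven't moved. The gripper is clear, so I'm handing in.

```bash
python3 -c "
from rig import env
print(env.close_job(),env.observe()['time_s'])"
```

```text
the job is handed in; nothing more can be done
the job is handed in; nothing more can be done
```

Both kits are made up and the job is handed in. I worked in the order asked: white box, amber bottle, red box, then the smaller steel objective. The clock was at about 30 s of the 106 s allowed.

- **Slide boxes:** each was pushed until it met its back stop, with about 15 N of contact force. They stick out 38.9 mm (white) and 39.3 mm (red) past the shelf edge, against 40 mm expected.
- **Bottle and objective:** both stand upright on the deck inside their wells in the last side and wrist views. The objective was set down within about 1–2 mm of the well centre.
- **Left alone:** the green bottle, wash bottle, petri dish and larger look-alike objective look unmoved in the last pictures.
- **Forces:** reported wrist force readings stayed at or below about 16 N.

**Disagreement:** the scene and side cameras differed from the wrist camera by about 3–6 mm, so I used the wrist measurements throughout. No check failed.

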